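# Seat the shelf slat and snap the jig clamp shut

## Robot

A 6-joint arm with a two-finger parallel gripper is mounted at the origin on the work surface. World frame = base frame: x ahead of the robot, y to its left, z up, the work surface at z = 0. Lengths are in m, angles in rad, forces in N, time in s.
With the tool pointing down it reaches from about 0.35 to 0.775 m from the base axis. Payload 7.3 kg.
Tool frame: the origin (TCP) lies at the very end of the fingers, on their centre line; the grasp point (between the pads) lies 19 mm behind it (arm.pinch_z is the distance from the TCP to the grasp point, in m); z points along the fingers, y is the direction in which the jaws open and shut (so a half turn about z gives the same grasp; the last joint's range is limited). The gripper opens to 92 mm and grips with 3 to 60 N. Pads are 19 mm wide; open, the fingers measure 130 mm over their backs; the gripper's body (75 mm by 190 mm) begins 47 mm behind the grasp point.
Start: joints at [1.04, 0.342, 1.524, -0, 1.275, -0.146], TCP at [0.197, 0.487, 0.227] pointing down, gripper open.
Joint ranges: [-2.53, 2.53], [-0.77, 2.02], [0.04, 2.7], [-1, 4.14], [0.28, 2.66], [-3.11, 3.11]. Speed limits (rad/s): [2.57, 2.57, 3.14, 3.14, 3.14, 3.14].

## Interface

Orientations are given as a unit quaternion [x, y, z, w].
In Python, from plant import arm gives the robot as it stands. The module is installed in compiled form; this text tells all that it offers.
- The arm moves only by the shell command python3 -m crank 'ROWS' [OPENING]. ROWS is JSON, a list of rows, each a list of 2 entries, a list of its own where there are three numbers: the shift along the tool's x, y, z in m, then the turn, a rotation vector about the tool's x, y, z in rad. In form: [[[dx, dy, dz], [rx, ry, rz]], ...]. A call has 1 to 5 rows; each row is the pose to reach, as a shift and turn from the pose commanded when the call began, along the tool's axes at that moment; what a row does not reach only later rows make up. A row lasts 1/8 s, in which the tool goes at most 62.5 mm and 10.7 degrees, less where a joint would pass 70% of its speed; a pose out of reach is approached as far as the arm can. A call with a gripper value outside its range is refused whole. OPENING is the closure, from 0 (fully open) to 1 (shut), set as the call begins (- or left out, the last holds). The fingers move at their own pace and stop on an object; the grip force is fixed at half the most. Time passes only in rows, so rows that repeat a pose let the fingers close. It gives the time, the measured TCP pose, the force and the opening at its end, in the units of the state.
- arm.sense(): the state, without advancing time (a new reading comes with each control period).
- arm.snapshot(name): name is "scene" or "top"; returns (picture, depth): 384x512x3 uint8, blue, green, red; 384x512 float32, m along the optical axis (not along the pixel's ray), 0 where there is no reading.
- arm.camera_params(name): a dict with "K" (3x3 intrinsics, pixels), "R" (3x3) and "t" (3): a world point X has camera coordinates R X + t. Camera axes: x right, y down, z forward; pixel columns grow to the right and rows downward; lengths in m; the calibration is good to about 2 mm. A picture is of the moment at which its call begins. camera_params takes no time and is no camera call.
- arm.close_job(): hands the job in, once; it reports no verdict.
The state is a dict: "time_s": time; "q": joint angles; "qd": joint speeds; "effort": joint torques, N m; "tool_pos": TCP position; "ee_rot": TCP orientation; "ft_force": force on the tool from outside, world axes, zero at the start; "wrist_torque": the same for the moment, N m; "gripper_width": finger opening in m.
Only numpy, scipy, OpenCV 4.12 (cv2) and the standard library are available. Lean on these libraries where they do the work, as an engineer would, in place of code of your own. Each camera call takes 0.05 s, during which the arm holds its last target.

## Task

One of the two clamping jigs on the bench has an oak slat in it that is not yet home. Push that slat along its guides, without lifting it, until its end is fully against the jig's end stop, and only then push the handle of that jig's toggle clamp over its dead point until it snaps into lock and its pad presses on the slat. Leave the empty jig's clamp open and the other things on the bench where they are; let go of everything at the end.

Things in the scene. Friction and masses are not known exactly. Their poses are not given: they have to be found in the camera images.
- jig_a: jig with the slat: grey laminate board fixed to the bench, 210 x 160 x 18 mm, left or right of the two. Frame: origin on the bench under the slat's centre line, z up; board x -110 to 100, y -60 to 100 mm. On it two wooden guides along x, at y = +/-31.5 to 43.5, x -27 to 78, tops at z 30 mm. The slat slides between them towards +x to the end stop. The toggle clamp stands on the +y side
- jig_b: the empty jig, in every way the same as jig_a with its own open clamp, but without a slat; to be left alone
- stop_a (a point): middle of the face of jig_a's end stop that the slat must meet, at (80, 0, 30) mm of the jig frame; the stop is a wooden bar across the board's far end, its top at z 42 mm
- slat: loose oak slat 130 (x) x 60 (y) x 20 (z) mm, 0.08 to 0.15 kg, flat on jig_a's board (underside at z 18 mm) between the guides, x axis along the jig's x; origin at the centre of its underside. It starts 25 to 50 mm short of the stop; its -x end, to be pushed, juts out of the guides. Home, its origin is at x = 15 mm of the jig. It slides with about 1 N
- axis_a (a point): middle of the clamp lever's axis, at (35, 70, 55) mm of the jig frame; the axis runs along the jig's x, between steel cheeks (x 20 to 50, y 56 to 84 mm, up to z 64 mm) on a foot 60 x 36 mm. The lever is one piece: handle 90 mm from axis to tip with a black rubber grip 18 mm thick, and a steel arm 78 mm long, 14 mm wide, with the pad under it
- clamp_a (a joint): jig_a's clamp lever, rad: 0 open, 1.40 locked. Open, the handle leans 20 deg from upright to the jig's +y and the arm stands up, clear of the slat. Push the handle's outer (+y) side towards -y, about 6 to 12 N on the grip, falling to nothing at the dead point (0.65, handle 17 deg past upright); beyond it a spring snaps it to 1.40: handle leaning 60 deg to -y, arm level. Before it, it springs back
- clamp_b (a joint): the same for jig_b's clamp; it stands open (0) and must stay so
- handle_a (a point): the tip of jig_a's clamp handle, on the handle's middle line, 90 mm from the axis (open: (35, 101, 140) mm in the jig frame; locked: (35, -8, 100) mm)
- pad_a: the sprung rubber pad, 14 mm across, under the end of jig_a's clamp arm; origin at the middle of its pressing face. Locked, it presses the slat down with about 4 N at (35, 0) mm of the jig frame
- screwdriver: bystander: stubby black-handled screwdriver 110 mm, lying in the gap between the two jigs' near ends; origin in the middle of its length, underneath
- offcut: bystander: wooden offcut 75 x 45 x 20 mm beyond the gap between the jigs; origin at the centre of its underside
- glue: bystander: white glue bottle 54 mm across, 130 mm tall, beyond the jigs; origin at the centre of its base
- tape: bystander: grey tape measure, about 70 mm, 30 mm tall, on the right; origin under its round part
- hammer: bystander: hammer 260 mm, lying on the left; origin in the middle of its length, underneath
- mug: bystander: white mug 80 mm across, 90 mm tall, far right; origin at the centre of its base
- tin: bystander: steel tin 64 mm across, 50 mm tall, far left; origin at the centre of its base
Mind the look-alikes: they are no part of the job. Of the things shaped like the slat, the wooden one is meant.

How it is judged:
By the outcome, as a careful person would: the job done as asked, in the order asked, and still so for the second after the job is handed in, with the robot touching nothing.
It also fails if it takes over 43 s, if anything falls off the work surface, if the arm or the gripper's body presses on something with over 40 N, if the wrist force passes 120 N, or if a joint passes its speed limit or range.

## Working session

There is one attempt and no reset: what is moved stays moved. The work goes in short steps, Python scripts to look and compute and a shell command to move; the robot and the scene stay as the last step left them, time stands still between calls to the robot, and variables do not carry over. Pictures are saved under pics/ and viewed, and the job is handed in when it is done.

```bash
mkdir -p pics; cat > h.py <<'E'
import numpy as np,cv2
from plant import arm
def snap(name,fn):
    p,d=arm.snapshot(name); cv2.imwrite('pics/'+fn+'.png',p); np.save('pics/'+fn+'.npy',d); return p,d
def world(name,u,v,z):
    c=arm.camera_params(name);K,R,t=map(np.array,(c['K'],c['R'],c['t']))
    r=R.T@np.linalg.inv(K)@np.array([u,v,1.]);o=-R.T@t
    return o+r*(z-o[2])/r[2]
def world_d(name,u,v,d):
    c=arm.camera_params(name);K,R,t=map(np.array,(c['K'],c['R'],c['t']))
    return R.T@(np.linalg.inv(K)@np.array([u,v,1.])*d-t)
def proj(name,X):
    c=arm.camera_params(name);K,R,t=map(np.array,(c['K'],c['R'],c['t']))
    p=K@(R@np.array(X)+t);return p[:2]/p[2]
E
python3 - <<'E'
from h import *
snap('scene','s0');snap('top','t0');print(arm.sense())
for n in('scene','top'):
    c=arm.camera_params(n);print(n,c)
E
```

```text
{'time_s': 0.1, 'q': array([ 1.04000277e+00,  3.42617834e-01,  1.52490426e+00, -1.38459702e-05,
        1.27538272e+00, -1.46011310e-01]), 'qd': array([ 3.10677009e-04,  8.97642325e-06, -2.22546860e-03, -1.13465146e-03,
       -1.25721835e-03, -9.41350906e-04]), 'effort': array([ 9.30532478e-04, -4.32010782e+01, -2.44692099e+01,  7.18964869e-02,
        5.25132869e-02, -2.80782945e-05]), 'tool_pos': array([0.19687199, 0.48631096, 0.22613875]), 'ee_rot': array([ 1.91204423e-01,  9.81550018e-01, -6.21069722e-04, -2.11559646e-04]), 'ft_force': array([ 0.52454257, -0.36054961,  0.21455309]), 'wrist_torque': array([0.01917721, 0.04409595, 0.04530346]), 'gripper_width': 0.09172460933235388}
scene {'K': array([[422.75037297,   0.        , 250.51533259],
       [  0.        , 422.75037297, 190.64423476],
       [  0.        ,   0.        ,   1.        ]]), 'R': array([[-0.87887596,  0.4770355 ,  0.00376634],
       [ 0.26608306,  0.49674579, -0.82610134],
       [-0.39595058, -0.72503845, -0.563509  ]]), 't': array([ 0.46892646, -0.02733397,  1.41536596])}
top {'K': array([[444.31086841,   0.        , 254.28155325],
       [  0.        , 444.31086841, 192.23775693],
       [  0.        ,   0.        ,   1.        ]]), 'R': array([[-0.01341444, -0.99979499,  0.01516682],
       [-0.99327983,  0.01158011, -0.11515674],
       [ 0.1149575 , -0.01660966, -0.99323154]]), 't': array([-0.04936915,  0.51413546,  1.4986772 ])}
```

View pics/s0.png

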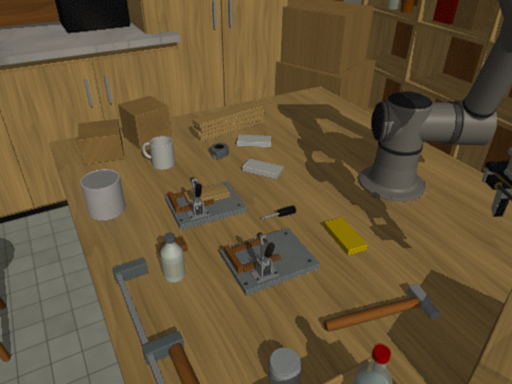

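View pics/t0.png

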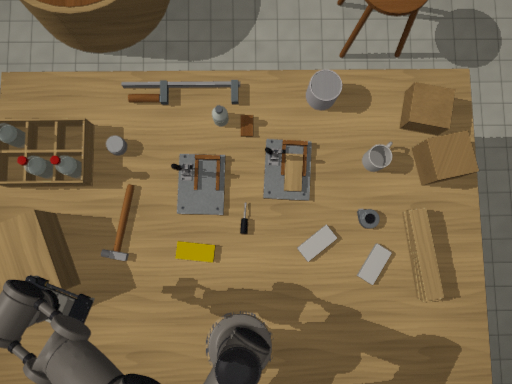

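```bash
python3 - <<'E'
import cv2
p=cv2.imread('pics/t0.png');c=p[125:215,160:325];cv2.imwrite('pics/t0c.png',cv2.resize(c,None,fx=4.8,fy=4.8,interpolation=cv2.INTER_CUBIC))
p=cv2.imread('pics/s0.png');c=p[165:235,155:255];cv2.imwrite('pics/s0c.png',cv2.resize(c,None,fx=8,fy=8,interpolation=cv2.INTER_CUBIC))
E
```

```text
(no output)
```

View pics/t0c.png

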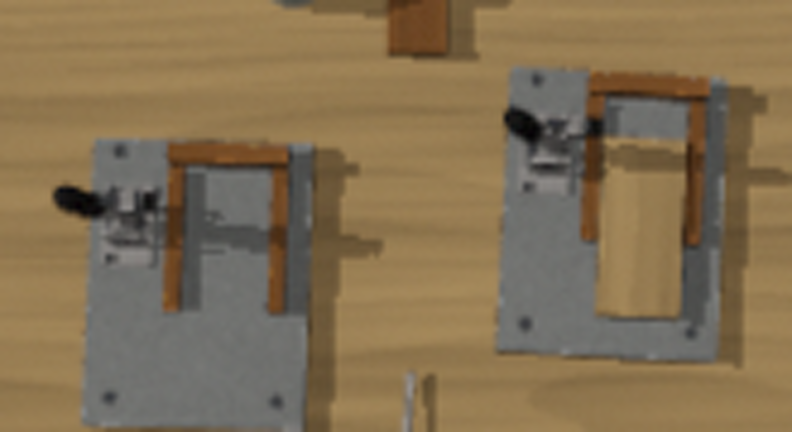

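View pics/s0c.png

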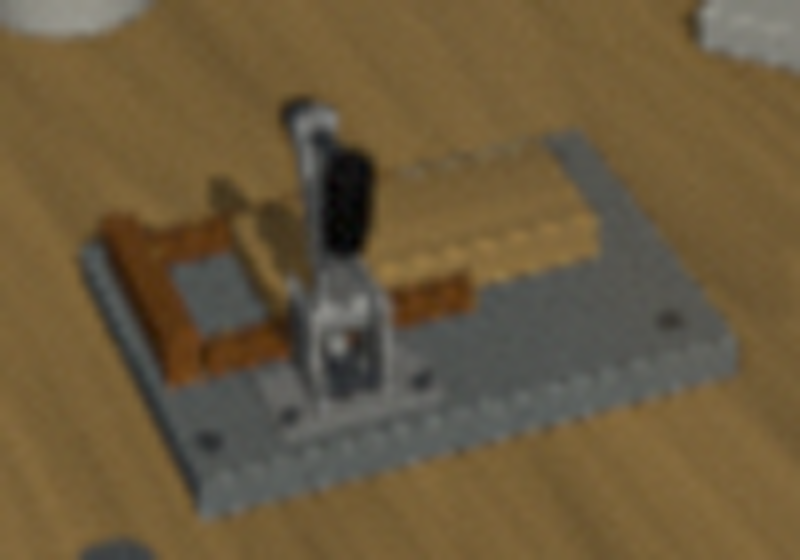

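```bash
cat > fit.py <<'E'
from h import *
from scipy.optimize import least_squares
T=lambda u,v:((u+.5)/4.8-.5+160,(v+.5)/4.8-.5+125)
S=lambda u,v:((u+.5)/8-.5+155,(v+.5)/8-.5+165)
obs=[('top',T(512,68),(100,100,18)),('top',T(724,78),(100,-60,18)),('top',T(716,360),(-110,-60,18)),('top',T(497,350),(-110,100,18)),
('top',T(582,240),(-27,43.5,30)),('top',T(700,244),(-27,-43.5,30)),
('scene',S(735,340),(-110,100,18)),('scene',S(203,485),(100,100,18)),('scene',S(82,250),(100,-60,18)),('scene',S(580,130),(-110,-60,18)),
('scene',S(468,278),(-27,43.5,30))]
def J(p,X):
    c,s=np.cos(p[2]),np.sin(p[2]);X=np.array(X)/1000
    return np.array([p[0]+c*X[0]-s*X[1],p[1]+s*X[0]+c*X[1],X[2]])
if __name__=='__main__':
    def f(p,cams=('top','scene')): return np.concatenate([proj(n,J(p,X))-o for n,o,X in obs if n in cams])
    for cams in (('top','scene'),('top',),('scene',)):
        r=least_squares(lambda p:f(p,cams),[0.55,-0.1,0]);print(cams,r.x.round(4),np.degrees(r.x[2]));print(r.fun.reshape(-1,2).round(1).tolist())
    p=least_squares(f,[0.55,-.1,0]).x
    np.save('jig.npy',p)
    for n,o in [('top',T(597,313)),('top',T(680,318)),('top',T(607,136)),('top',T(687,140)),('scene',S(598,215)),('scene',S(550,145)),('scene',S(236,218))]:
        w=world(n,*o,0.038)-np.array([p[0],p[1],0]);c,s=np.cos(p[2]),np.sin(p[2])
        print(n,(c*w[0]+s*w[1])*1000,(-s*w[0]+c*w[1])*1000)
    for nm,X in dict(stop=(80,0,30),axis=(35,70,55),tip=(35,101,140),tiplock=(35,-8,100)).items(): print(nm,J(p,X).round(4),proj('top',J(p,X)).round(1),proj('scene',J(p,X)).round(1))
E
python3 fit.py
```

```text
('top', 'scene') [ 0.601  -0.1928 -0.0633] -3.628740347194789
[[-0.4, -0.9], [0.8, -0.6], [0.3, -0.1], [-0.1, -0.4], [-0.3, -0.8], [0.2, -0.4], [1.0, -0.6], [0.0, -0.4], [-0.0, -0.5], [0.2, -0.7], [1.6, 0.6]]
('top',) [ 0.5991 -0.1925 -0.0598] -3.4236203357556922
[[-0.6, -0.3], [0.6, -0.2], [0.3, 0.4], [-0.1, 0.2], [-0.3, -0.3], [0.2, 0.1]]
('scene',) [ 0.603  -0.1923 -0.0654] -3.7450175593365294
[[0.4, -0.3], [-0.7, -0.1], [-0.6, -0.3], [-0.2, -0.4], [1.0, 0.9]]
top -83.32273751162198 29.944410483677956
top -83.84674920556172 -29.498385437552457
top 45.5424792902986 28.16015042483495
top 45.67373214316004 -29.673518159574197
scene -80.33328892708906 30.854105743345272
scene -81.82877316593138 -22.469026330059815
scene 46.79342738206821 -24.970269849983115
stop [ 0.6808 -0.1978  0.03  ] [294.3 144.1] [176.2 200.9]
axis [ 0.6404 -0.1251  0.055 ] [274.2 154.3] [197.4 202.9]
tip [ 0.6423 -0.0942  0.14  ] [266.1 148.6] [199.1 183.7]
tiplock [ 0.6354 -0.203   0.1   ] [298.4 152.8] [187.8 176.6]
```

```bash
cat > go.py <<'E'
# work out shift for a jig-frame target: args x y z (mm jig)  [w => world m]
import sys
from h import *; from fit import J
from scipy.spatial.transform import Rotation as Ro
def plan(X,world=False):
    s=arm.sense();R=Ro.from_quat(s['ee_rot']).as_matrix();p=np.load('jig.npy')
    g=np.array(X) if world else J(p,X)
    c,si=np.cos(p[2]),np.sin(p[2])
    Rt=np.array([[-c,-si,0],[-si,c,0],[0,0,-1]]).astype(float)
    print('t',round(s['time_s'],2),'tcp',s['tool_pos'].round(4),'ft',s['ft_force'].round(1),'w',round(s['gripper_width'],4))
    print('goal',g.round(4),'shift',(R.T@(g-s['tool_pos'])).round(4),'turn',Ro.from_matrix(R.T@Rt).as_rotvec().round(4))
    w=s['tool_pos']-[p[0],p[1],0];print('jig tcp',(1000*np.array([c*w[0]+si*w[1],-si*w[0]+c*w[1],w[2]])).round(1))
a=sys.argv[1:];plan([float(v) for v in a[:3]],len(a)>3)
E
python3 go.py 0.45 0.25 0.226 w; python3 go.py -120 0 120
```

```text
t 0.1 tcp [0.1969 0.4863 0.2261] ft [ 0.5 -0.4  0.2] w 0.0917
goal [0.45  0.25  0.226] shift [-3.233e-01 -1.240e-01  2.000e-04] turn [-0.0013 -0.0004 -0.3214]
jig tcp [-446.3  652.1  226.1]
t 0.1 tcp [0.1969 0.4863 0.2261] ft [ 0.5 -0.4  0.2] w 0.0917
goal [ 0.4812 -0.1852  0.12  ] shift [-0.5156 -0.5155  0.1067] turn [-0.0013 -0.0004 -0.3214]
jig tcp [-446.3  652.1  226.1]
```

```bash
python3 -m crank '[[[-0.058,-0.022,0],[0,0,-0.16]],[[-0.116,-0.044,0],[0,0,-0.321]],[[-0.174,-0.066,0],[0,0,-0.321]],[[-0.232,-0.089,0],[0,0,-0.321]],[[-0.29,-0.111,0],[0,0,-0.321]]]' 1; python3 go.py -120 0 120
```

```text
time_s: 0.72
tool_pos: [0.4231, 0.2753, 0.2266]
ee_rot: [0.032, 0.999, 0.0, -0.0]
ft_force: [0.4, 0.9, -0.0]
gripper_width: 0.0461
t 0.72 tcp [0.4231 0.2753 0.2266] ft [ 0.4  0.9 -0. ] w 0.0461
goal [ 0.4812 -0.1852  0.12  ] shift [-0.0874 -0.4558  0.1065] turn [ 0.     -0.0003 -0.0004]
jig tcp [-207.2  455.8  226.6]
```

```bash
python3 -m crank '[[[-0.012,-0.06,0.0],[0,0,0]],[[-0.024,-0.12,0.0],[0,0,0]],[[-0.036,-0.18,0.02],[0,0,0]],[[-0.048,-0.24,0.04],[0,0,0]],[[-0.06,-0.3,0.05],[0,0,0]]]' ; python3 -m crank '[[[-0.014,-0.055,0.02],[0,0,0]],[[-0.022,-0.11,0.04],[0,0,0]],[[-0.027,-0.156,0.056],[0,0,0]],[[-0.027,-0.156,0.056],[0,0,0]]]'; python3 go.py -120 0 25
```

```text
time_s: 1.35
tool_pos: [0.4618, -0.0249, 0.1762]
ee_rot: [0.032, 0.999, 0.0, -0.001]
ft_force: [0.9, 0.0, -0.7]
gripper_width: 0.0009
time_s: 1.85
tool_pos: [0.4785, -0.1831, 0.1196]
ee_rot: [0.034, 0.999, 0.0, -0.001]
ft_force: [-0.2, 0.9, -0.0]
gripper_width: 0.0007
t 1.85 tcp [ 0.4785 -0.1831  0.1196] ft [-0.2  0.9 -0. ] w 0.0007
goal [ 0.4812 -0.1852  0.025 ] shift [-0.0032 -0.002   0.0945] turn [ 0.0009 -0.0025 -0.0048]
jig tcp [-122.9    1.9  119.6]
```

```bash
python3 -m crank '[[[0,-0.002,0.045],[0,0,0]],[[0,-0.002,0.08],[0,0,0]],[[0,-0.002,0.094],[0,0,0]],[[0,-0.002,0.094],[0,0,0]]]'; python3 go.py -100 0 25; python3 - <<'E'
from h import *
p,d=snap('top','t1');cv2.imwrite('pics/t1c.png',cv2.resize(p[125:235,220:345],None,fx=5,fy=5,interpolation=cv2.INTER_CUBIC))
p,d=snap('scene','s1');cv2.imwrite('pics/s1c.png',cv2.resize(p[150:235,155:275],None,fx=6,fy=6,interpolation=cv2.INTER_CUBIC))
E
```

```text
time_s: 2.35
tool_pos: [0.4792, -0.1818, 0.0271]
ee_rot: [0.032, 1.0, 0.0, -0.001]
ft_force: [-0.1, 0.1, 0.9]
gripper_width: 0.0011
t 2.35 tcp [ 0.4792 -0.1818  0.0271] ft [-0.1  0.1  0.9] w 0.0011
goal [ 0.5012 -0.1864  0.025 ] shift [-0.0223 -0.0032  0.0021] turn [ 0.0007 -0.0011  0.0003]
jig tcp [-122.3    3.2   27.1]
```

View pics/t1c.png

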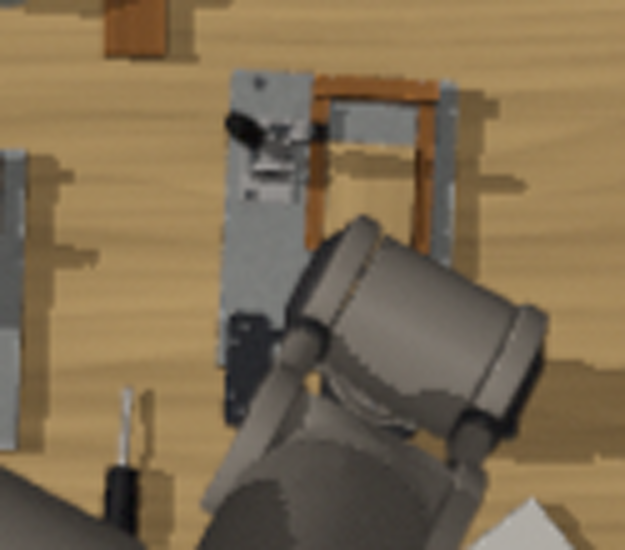

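View pics/s1c.png

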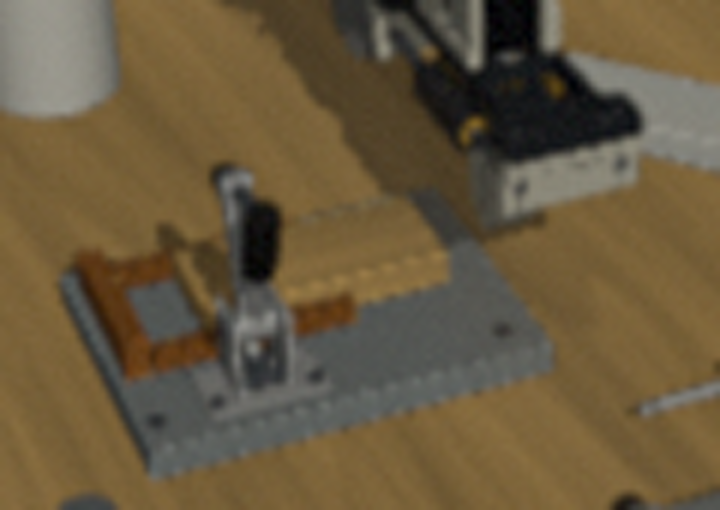

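```bash
python3 -m crank '[[[-0.01,-0.003,0],[0,0,0]],[[-0.02,-0.003,0],[0,0,0]],[[-0.03,-0.003,0],[0,0,0]],[[-0.04,-0.003,0],[0,0,0]],[[-0.045,-0.003,0],[0,0,0]]]'; python3 go.py -60 0 25; python3 - <<'E'
from h import *
p,d=snap('scene','s2');cv2.imwrite('pics/s2c.png',cv2.resize(p[150:235,155:275],None,fx=6,fy=6,interpolation=cv2.INTER_CUBIC))
u=proj('scene',arm.sense()['tool_pos']);print((u-[155,150])*6)
E
```

```text
time_s: 3.08
tool_pos: [0.5246, -0.1884, 0.0272]
ee_rot: [0.032, 0.999, 0.0, -0.0]
ft_force: [-0.5, -0.1, 0.6]
gripper_width: 0.0006
t 3.08 tcp [ 0.5246 -0.1884  0.0272] ft [-0.5 -0.1  0.6] w 0.0006
goal [ 0.5411 -0.189   0.025 ] shift [-0.0165  0.0005  0.0022] turn [ 0.0001 -0.0001 -0.0001]
jig tcp [-76.5  -0.5  27.2]
[415.97883353 236.73977599]
```

View pics/s2c.png

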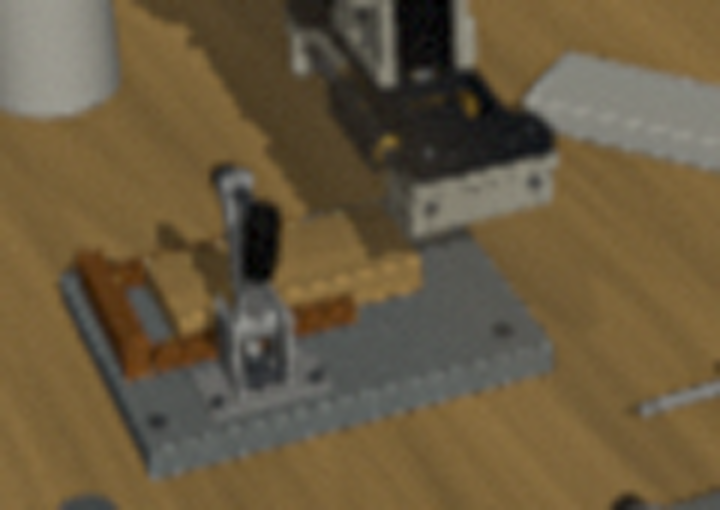

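```bash
python3 -m crank '[[[-0.004,0,0],[0,0,0]],[[-0.008,0,0],[0,0,0]],[[-0.012,0,0],[0,0,0]],[[-0.014,0,0],[0,0,0]]]'; python3 -m crank '[[[-0.0015,0,0],[0,0,0]],[[-0.0015,0,0],[0,0,0]]]'; python3 -m crank '[[[-0.0015,0,0],[0,0,0]],[[-0.0015,0,0],[0,0,0]]]';python3 go.py -60 0 25
```

```text
time_s: 3.62
tool_pos: [0.5382, -0.1894, 0.0273]
ee_rot: [0.032, 0.999, 0.0, 0.0]
ft_force: [-1.1, -1.4, -0.1]
gripper_width: 0.0003
time_s: 3.88
tool_pos: [0.5396, -0.1895, 0.0273]
ee_rot: [0.032, 0.999, -0.0, 0.0]
ft_force: [-0.8, 0.1, -0.1]
gripper_width: 0.0004
time_s: 4.12
tool_pos: [0.5411, -0.1895, 0.0273]
ee_rot: [0.032, 0.999, -0.0, 0.0]
ft_force: [-0.3, -0.5, -0.1]
gripper_width: 0.0002
t 4.12 tcp [ 0.5411 -0.1895  0.0273] ft [-0.3 -0.5 -0.1] w 0.0002
goal [ 0.5411 -0.189   0.025 ] shift [-0.      0.0006  0.0023] turn [ 0.      0.0003 -0.0004]
jig tcp [-60.   -0.6  27.3]
```

```bash
for i in 1 2; do :; done; python3 -m crank '[[[-0.0015,0,0],[0,0,0]],[[-0.0015,0,0],[0,0,0]]]' | grep -E 'pos|force'; python3 -m crank '[[[-0.0015,0,0],[0,0,0]],[[-0.0015,0,0],[0,0,0]]]'| grep -E 'pos|force'; python3 - <<'E'
from h import *
p,d=snap('scene','s3');cv2.imwrite('pics/s3c.png',cv2.resize(p[165:235,155:255],None,fx=8,fy=8,interpolation=cv2.INTER_CUBIC))
E
```

```text
tool_pos: [0.5421, -0.1895, 0.0272]
ft_force: [-3.0, 1.4, 1.2]
tool_pos: [0.5421, -0.1895, 0.0272]
ft_force: [-8.6, 0.3, 6.5]
```

View pics/s3c.png

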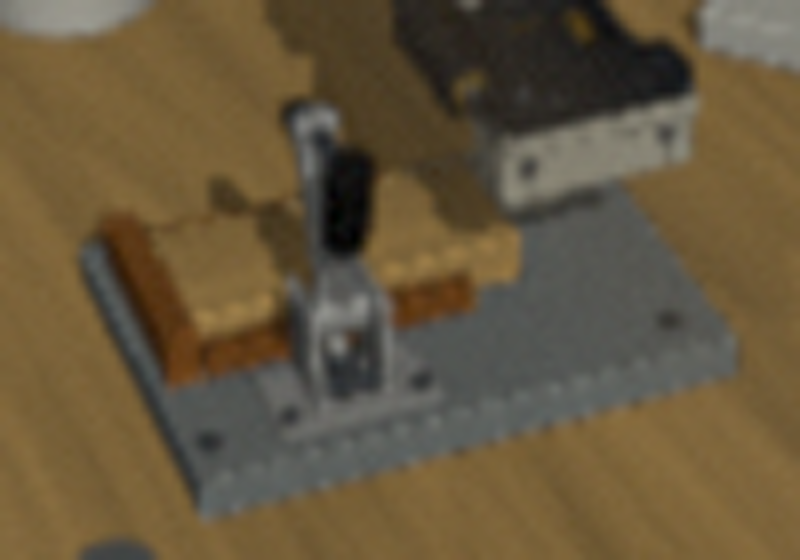

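```bash
python3 -m crank '[[[0.01,0,0],[0,0,0]],[[0.03,0,0],[0,0,0]],[[0.035,0,-0.04],[0,0,0]],[[0.035,0,-0.1],[0,0,0]],[[0.035,0,-0.16],[0,0,0]]]'; python3 go.py 35 155 190
```

```text
time_s: 5.3
tool_pos: [0.5088, -0.1874, 0.1889]
ee_rot: [0.032, 0.999, 0.0, 0.0]
ft_force: [-0.3, -0.8, -0.1]
gripper_width: 0.0008
t 5.3 tcp [ 0.5088 -0.1874  0.1889] ft [-0.3 -0.8 -0.1] w 0.0008
goal [ 0.6457 -0.0403  0.19  ] shift [-0.1273  0.1556 -0.001 ] turn [ 0.0001  0.0008 -0.0006]
jig tcp [-92.4  -0.5 188.9]
```

Move out in +y first, then ahead, so that I stay clear of the lever.

```bash
python3 -m crank '[[[0,0.06,0],[0,0,0]],[[0,0.12,0],[0,0,0]],[[-0.045,0.156,0],[0,0,0]],[[-0.1,0.156,0],[0,0,0]],[[-0.127,0.156,0],[0,0,0]]]'; python3 -m crank '[[[0,0,0.04],[0,0,0]],[[0,0,0.075],[0,0,0]],[[0,0,0.083],[0,0,0]],[[0,0,0.083],[0,0,0]]]';python3 go.py 35 130 105; python3 - <<'E'
from h import *
p,d=snap('scene','s4');cv2.imwrite('pics/s4c.png',cv2.resize(p[135:235,145:265],None,fx=6,fy=6,interpolation=cv2.INTER_CUBIC))
p,d=snap('top','t4');cv2.imwrite('pics/t4c.png',cv2.resize(p[125:235,200:345],None,fx=5,fy=5,interpolation=cv2.INTER_CUBIC))
E
```

```text
time_s: 5.92
tool_pos: [0.6479, -0.0391, 0.1869]
ee_rot: [0.031, 1.0, 0.0, 0.001]
ft_force: [0.4, 0.4, 0.8]
gripper_width: 0.0006
time_s: 6.42
tool_pos: [0.6459, -0.04, 0.1047]
ee_rot: [0.032, 0.999, 0.0, 0.0]
ft_force: [0.7, -0.9, 1.0]
gripper_width: 0.0008
t 6.42 tcp [ 0.6459 -0.04    0.1047] ft [ 0.7 -0.9  1. ] w 0.0008
goal [ 0.6442 -0.0652  0.105 ] shift [ 0.0002 -0.0253 -0.0003] turn [ 0.0001  0.0007 -0.0005]
jig tcp [ 35.2 155.3 104.7]
```

View pics/s4c.png

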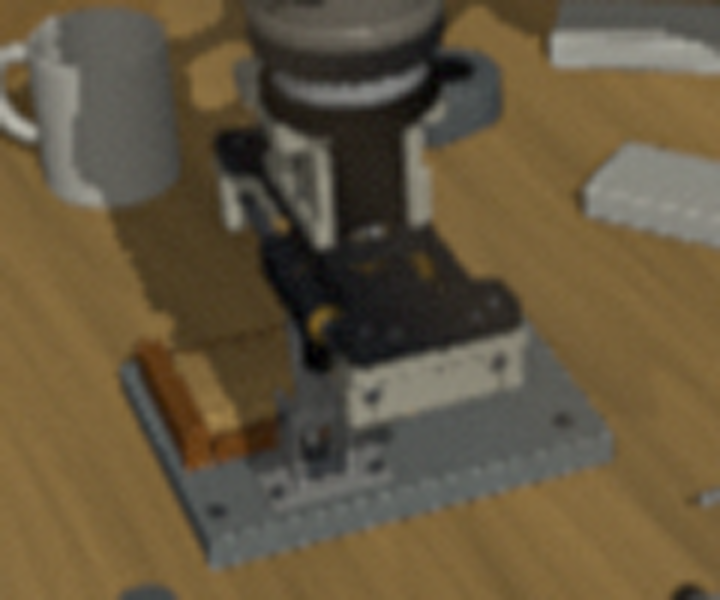

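View pics/t4c.png

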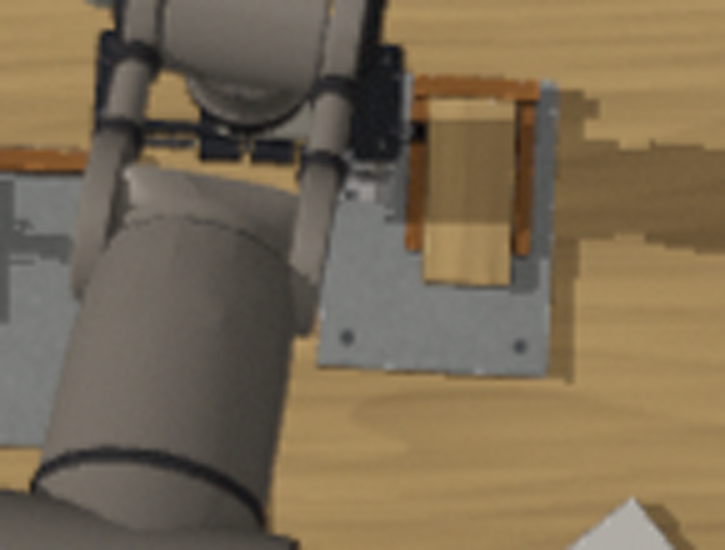

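```bash
python3 - <<'E'
from h import *; from fit import J
P=np.load('jig.npy')
for X in ((35,155,105),(35,155,171),(35,60,171),(35,250,171),(35,101,140)): print(X,((proj('scene',J(P,X))-[145,135])*6).round(),((proj('top',J(P,X))-[200,125])*5).round())
p=cv2.imread('pics/s4.png');cv2.imwrite('pics/s4d.png',cv2.resize(p[110:250,120:300],None,fx=4,fy=4,interpolation=cv2.INTER_CUBIC))
E
```

```text
(35, 155, 105) [369. 419.] [247. 125.]
(35, 155, 171) [361. 295.] [247. 103.]
(35, 60, 171) [291. 191.] [397. 111.]
(35, 250, 171) [441. 413.] [97. 95.]
(35, 101, 140) [324. 292.] [331. 118.]
```

View pics/s4.png

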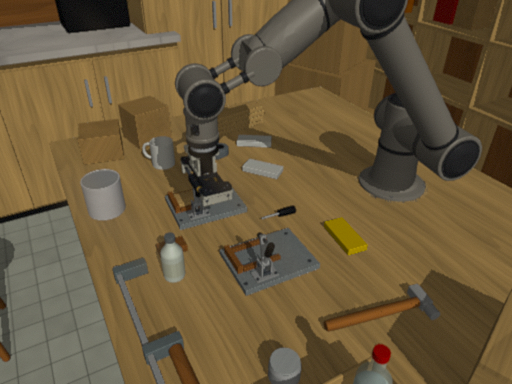

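```bash
python3 -m crank '[[[0,-0.01,0],[0,0,0]],[[0,-0.02,0],[0,0,0]],[[0,-0.025,0],[0,0,0]],[[0,-0.03,0],[0,0,0]],[[0,-0.035,0],[0,0,0]]]'; python3 go.py 35 70 105;  python3 -m crank '[[[0,-0.005,0],[0,0,0]],[[0,-0.01,0],[0,0,0]],[[0,-0.015,0],[0,0,0]],[[0,-0.015,0],[0,0,0]]]'; python3 go.py 35 70 105;
```

```text
time_s: 7.15
tool_pos: [0.6436, -0.0731, 0.105]
ee_rot: [0.032, 0.999, 0.002, 0.0]
ft_force: [-1.5, 11.7, 10.3]
gripper_width: 0.0004
t 7.15 tcp [ 0.6436 -0.0731  0.105 ] ft [-1.5 11.7 10.3] w 0.0004
goal [ 0.6404 -0.1251  0.105 ] shift [-0.     -0.0521 -0.0002] turn [ 0.0035  0.0005 -0.0005]
jig tcp [ 35.  122.1 105. ]
time_s: 7.65
tool_pos: [0.6434, -0.0887, 0.1054]
ee_rot: [0.032, 0.999, 0.001, 0.001]
ft_force: [-0.0, 5.1, 4.5]
gripper_width: 0.0005
t 7.65 tcp [ 0.6434 -0.0887  0.1054] ft [-0.   5.1  4.5] w 0.0005
goal [ 0.6404 -0.1251  0.105 ] shift [ 0.0007 -0.0366  0.0004] turn [0.0017 0.0025 0.    ]
jig tcp [ 35.7 106.6 105.4]
```

```bash
python3 -m crank '[[[0.001,-0.007,0],[0,0,0]],[[0.001,-0.014,0],[0,0,0]],[[0.001,-0.021,0],[0,0,0]],[[0.001,-0.027,0],[0,0,0]],[[0.001,-0.03,0],[0,0,0]]]'; python3 go.py 35 60 105;  python3 - <<'E'
from h import *
p,d=snap('scene','s5');cv2.imwrite('pics/s5c.png',cv2.resize(p[135:235,145:265],None,fx=6,fy=6,interpolation=cv2.INTER_CUBIC))
E
```

```text
time_s: 8.28
tool_pos: [0.639, -0.1207, 0.1037]
ee_rot: [0.032, 0.999, -0.0, -0.001]
ft_force: [0.2, 0.4, -0.4]
gripper_width: 0.0003
t 8.28 tcp [ 0.639  -0.1207  0.1037] ft [ 0.2  0.4 -0.4] w 0.0003
goal [ 0.6397 -0.1351  0.105 ] shift [-0.0016 -0.0143 -0.0013] turn [-0.0004 -0.0014 -0.0012]
jig tcp [ 33.4  74.3 103.7]
```

View pics/s5c.png

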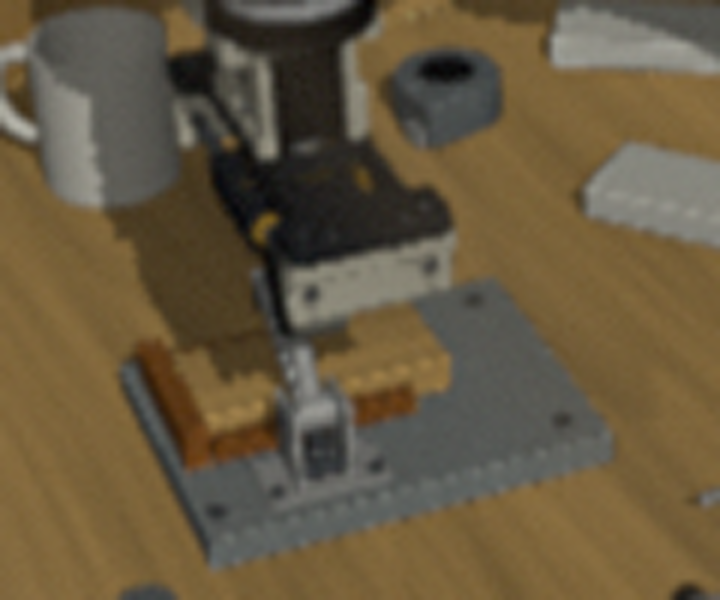

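```bash
python3 -m crank '[[[-0.001,-0.006,0],[0,0,0]],[[-0.001,-0.012,0],[0,0,0]],[[-0.001,-0.012,0],[0,0,0]]]'; python3 -m crank '[[[0,0.03,0],[0,0,0]],[[0,0.08,0],[0,0,0]],[[0.0,0.1,-0.05],[0,0,0]],[[0,0.15,-0.1],[0,0,0]],[[0.06,0.19,-0.13],[0,0,0]]]';python3 - <<'E'
from h import *
p,d=snap('scene','s6');cv2.imwrite('pics/s6c.png',cv2.resize(p[165:235,155:255],None,fx=8,fy=8,interpolation=cv2.INTER_CUBIC))
p,d=snap('top','t6')
E
```

```text
time_s: 8.7
tool_pos: [0.6397, -0.1323, 0.1042]
ee_rot: [0.032, 0.999, -0.0, -0.0]
ft_force: [0.4, 0.4, 0.8]
gripper_width: 0.0006
time_s: 9.32
tool_pos: [0.6082, 0.0508, 0.2272]
ee_rot: [0.032, 0.999, 0.0, 0.002]
ft_force: [0.0, 0.4, 0.5]
gripper_width: 0.0005
```

View pics/s6c.png

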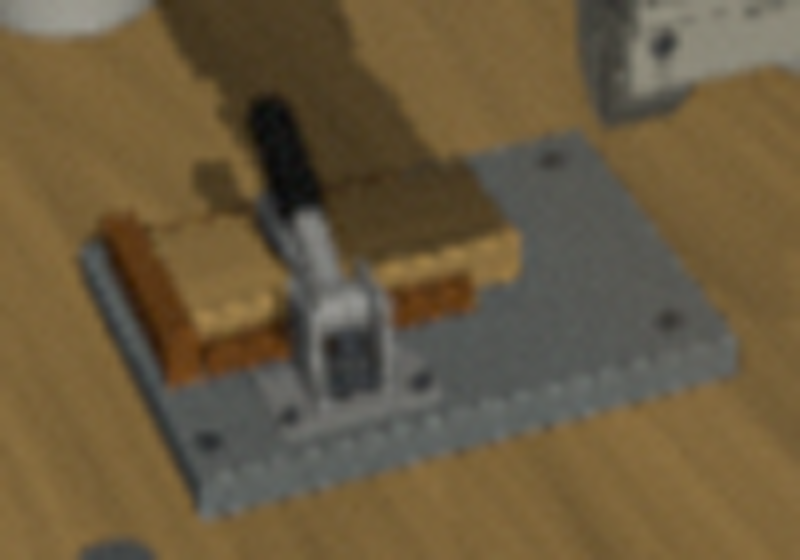

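View pics/t6.png

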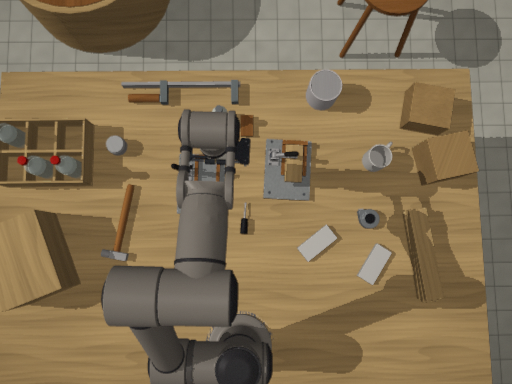

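```bash
python3 -m crank '[[[0.05,0.03,0],[0,0,0]],[[0.1,0.07,0],[0,0,0]],[[0.13,0.12,0],[0,0,0]],[[0.15,0.17,0],[0,0,0]],[[0.15,0.2,0],[0,0,0]]]'; python3 -m crank '[[[0,0,0],[0,0,0]],[[0,0,0],[0,0,0]],[[0,0,0],[0,0,0]]]'; python3 - <<'E'
from h import *; from fit import J
P=np.load('jig.npy')
p,d=snap('scene','s7');p2,d=snap('top','t7')
cv2.imwrite('pics/t7c.png',cv2.resize(p2[125:215,160:325],None,fx=4.8,fy=4.8,interpolation=cv2.INTER_CUBIC))
c,s=np.cos(P[2]),np.sin(P[2])
for o in [(155+520/8-.4,165+232/8-.4)]:
    w=world('scene',*o,.038)-[P[0],P[1],0];print((c*w[0]+s*w[1])*1000,(-s*w[0]+c*w[1])*1000)
for X in((-50,30,38),(-50,-30,38),(80,30,38)): print(X,((proj('top',J(P,X))-[160,125])*4.8).round(),((proj('scene',J(P,X))-[155,165])*8).round())
E
```

```text
time_s: 10.05
tool_pos: [0.4682, 0.2603, 0.2254]
ee_rot: [0.031, 1.0, 0.0, -0.0]
ft_force: [1.4, -0.7, 0.9]
gripper_width: 0.0002
time_s: 10.42
tool_pos: [0.4697, 0.2573, 0.2251]
ee_rot: [0.033, 0.999, -0.0, -0.0]
ft_force: [0.9, -0.2, 0.0]
gripper_width: 0.0004
-48.892293649038436 29.340304543062718
(-50, 30, 38) [597. 265.] [520. 229.]
(-50, -30, 38) [681. 269.] [464. 150.]
(80, 30, 38) [605.  87.] [191. 313.]
```

View pics/s7.png

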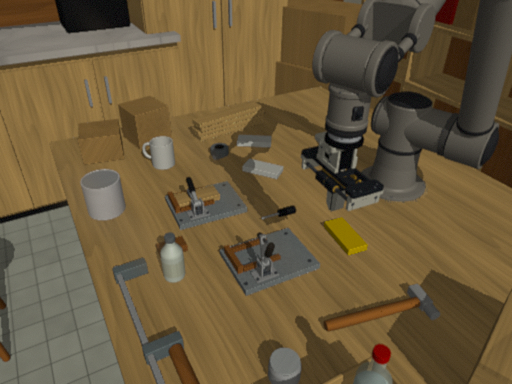

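View pics/t7c.png

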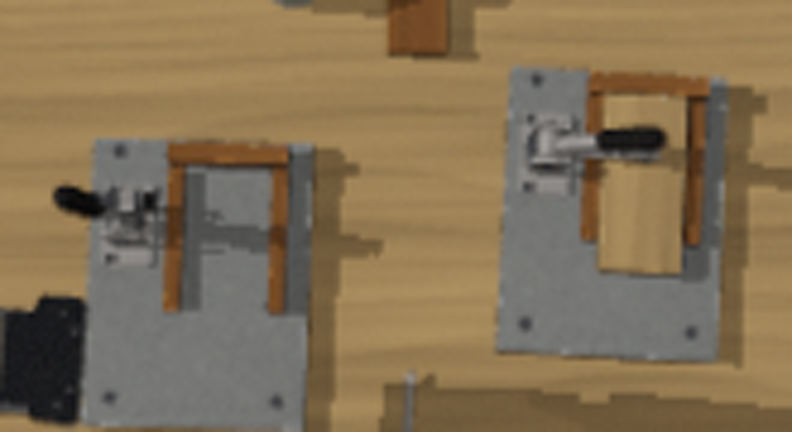

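```bash
python3 -c "
from plant import arm
print(arm.close_job())"
```

```text
the job is handed in; nothing more can be done
None
```

The slat is home against the end stop and its clamp is locked. I handed the job in at about 10.5 s of the 43 s.

- **Which jig:** jig_a was the right-hand one, the only jig with a wooden slat in it. The yellow and grey blocks on the bench were the look-alikes.
- **Slat:** I pushed it about 34 mm along the guides with closed fingers. It stopped moving and the push force rose to about 9 N, which showed it had met the stop. The final pictures show it flush with the stop, its rear end at about x = -49 mm against an expected -50 mm.
- **Clamp:** Only then did I push the handle over. The force went from about 12 N to 5 N to nothing, and the handle swung away. In the last pictures the handle lies over towards -y with the arm down on the slat, and the tip is within about 1 px of its computed locked position. I did not measure the pad force.
- **Everything else:** jig_b's clamp looks open and unchanged, and the other objects visible in the pictures look where they were. The arm ended clear of everything, with forces of about 1 N or less, which is noise.

The top view put the slat's rear end about 1 px (roughly 3 mm) off the computed home position. The jig fit has an error of about the same size, so I put it down to calibration. No other checks disagreed.

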